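# Push a vent filter home in the analyser's air port

### The job

Take the spare vent filter (the one with the flat grip tab and the grooved stem) from the rack and push it down into the open push-fit port on the air module until its disc is fully home on the port's collar and it locks. The port is sprung and sinks under the push: press firmly enough to lock it, but with no more than 20 N, and never drive the port down to its stop. Then give the locked filter a gentle upward tug of 3 to 7 N, so that the port lifts a few millimetres, let it settle back and let go, leaving the blanking plug and the other things where they are.

Things in the scene. Friction and masses are not known exactly. Their poses are not given: they have to be found in the camera images.
- filter_grip (a point): Centre of the white vent filter's grip tab: an upright block 20 mm (x) by 40 mm (y) by 48 mm high, to be taken across its 20 mm. Below it a disc 48 mm wide, 16 mm thick, and a stem. One rigid piece, z up, 100 mm tall, about 0.12 kg. This point is 76 mm above the stem's tip, 40 mm above the disc's underside. It starts hanging in one of the rack's holes, disc on the rack's top.
- filter_seat (a point): Centre of the underside of the filter's disc, on its axis, 40 mm below filter_grip; same axes. Below it the stem, 15 mm in diameter, 36 mm long, its lowest 11 mm rounded down to 7 mm across at the tip; a 7 mm wide groove starts 13 mm above the tip.
- port_seat (a point): Centre of the top face of the port's grey collar (40 mm wide), where the disc's underside comes to sit; z up. Aluminium barrel 32 mm wide, 40 mm long, bore 17 mm, open through. Sprung catches in the bore snap into the stem's groove when the disc is about 2 mm from the collar. Once locked the filter keeps about 2 mm of up-and-down play and does not pull out.
- port (a joint): How far the sprung port is pressed down from rest, m: positive down, negative lifted; stops at -0.010 and +0.026, 0.9 N per mm both ways. port_seat moves with it. Passing the catches takes about 10 to 15 N, by which the port has sunk 11 to 16 mm; a steady push of 17 N always brings the filter home. About 0.001 when the filter just stands in it.
- module: White air module, fixed, 130 x 200 x 35 mm, long side along its y; origin at the centre of its underside. The open port stands over a coil spring at its y = +50 mm, collar top 100 mm above the table at rest. A low rubber-capped stub at y = -50 mm, 59 mm high, is not used.
- blank_mid (a point): Centre of the blanking plug in the rack's other hole, 80 mm from the filter: plain 15 mm stem without groove or rounded nose, 36 mm disc and a round 22 mm knob, 64 mm tall overall. The point is on the axis, 40 mm above the stem's foot. Not to be used: leave it in the rack.
- rack: Grey plastic rack, fixed, 80 x 170 x 45 mm, its long side along its y; origin at the centre of its underside. Two holes 19 mm wide and 40 mm deep at y = +40 and -40 mm.
- cup: Loose lidded specimen cup, 60 mm in diameter, 65 mm tall; origin at the centre of its underside. Leave alone.
- spray: Loose white bottle, 68 mm in diameter, 170 mm tall; origin at the centre of its underside. Leave alone.
- mouse_mid (a point): Middle of a loose black computer mouse about 85 mm long, 33 mm high; 16 mm above the table. Leave alone.
Mind the look-alikes: they are no part of the job. What is shaped like the part that bears filter_grip but yellow is not meant.

How it is judged:
By the outcome, as a careful person would: the job done as asked, in the order asked, and still so for the second after the job is handed in, with the robot touching nothing.
It also fails if it takes over 64 s, if anything falls off the work surface, if the arm or the gripper's body presses on something with over 40 N, if the wrist force passes 120 N, or if a joint passes its speed limit or range.

### The arm

A 6-joint arm with a two-finger parallel gripper is mounted at the origin on the work surface. World frame = base frame: x ahead of the robot, y to its left, z up, the work surface at z = 0. Lengths are in m, angles in rad, forces in N, time in s.
With the tool pointing down it reaches from about 0.3 to 0.775 m from the base axis. Payload 14.6 kg.
Tool frame: the origin (TCP) lies at the centre of the arm's flange, where the gripper is bolted on; the fingertips stand 199 mm ahead of it and the grasp point (between the pads) lies 180 mm ahead of it; z points along the fingers, y is the line along which they close (so a half turn about z gives the same grasp; the last joint's range is limited). The gripper opens to 94 mm and grips with 3 to 60 N. Pads are 16 mm wide; open, the fingers measure 119 mm over their backs; the gripper's body (75 mm by 177 mm) begins 78 mm behind the grasp point.
Start: joints at [-1.397, 0.3, 1.521, -0, 1.321, -0.067], TCP at [0.131, -0.534, 0.405] pointing down, gripper open.
Joint ranges: [-3.03, 3.03], [-0.79, 2.21], [0.23, 2.52], [-1.04, 4.18], [0, 3.07], [-2.55, 2.55]. Speed limits (rad/s): [2.22, 2.22, 2.57, 3.14, 3.14, 3.14].

### API

Orientations are given as [roll, pitch, yaw] about the fixed x, y, z axes, in that order (R = Rz(yaw) Ry(pitch) Rx(roll)).
In Python, from station import ctrl gives the robot as it stands. The module is installed in compiled form; this text tells all that it offers.
- The arm moves only by the tool servo_tool, never from a script. Its argument "motion" is a list of rows, each a list of 5 numbers: the closure, from 0 (fully open) to 1 (shut), then the shift along the world's x, y, z in cm, then the turn about the world's z in degrees. A call has 1 to 20 rows; each row is the pose to reach, as a shift and turn from the pose commanded when the call began; what a row does not reach only later rows make up. A row lasts 1/8 s, in which the tool goes at most 62.5 mm and 10.7 degrees, less where a joint would pass 70% of its speed; a pose out of reach is approached as far as the arm can. A call with a gripper value outside its range is refused whole. The fingers move at their own pace and stop on an object; "squeeze" is the grip in N (left out, the last holds). Time passes only in rows, so rows that repeat a pose let the fingers close. It gives the time, the measured TCP pose, the force, the opening and the grip force at its end, in the units of the state.
- ctrl.get_obs(): the state, without advancing time (a new reading comes with each control period).
- ctrl.camera(name): name is "side" or "top"; returns a dict with "image" (480x640x3 uint8, red, green, blue), "fx", "fy", "cx", "cy" (pixels), "camera_from_world" (4x4, takes a point from world to camera coordinates). Camera axes: x right, y up, looking along -z (the intrinsics and any distortion apply to the point x, -y, -z); pixel columns grow to the right and rows downward; lengths in m; the calibration is good to about 2 mm. A picture is of the moment at which its call begins. There is no depth.
- ctrl.hand_in(): hands the job in; it is judged then, once.
The state is a dict: "time_s": time; "qpos": joint angles; "joint_vel": joint speeds; "tau": joint torques, N m; "ee_pos": TCP position; "eef_rot": TCP orientation; "force": force on the tool from outside, world axes, zero at the start; "moment": the same for the moment, N m; "grip_width": finger opening in m; "grip_force": force on a finger pad.
Only numpy, scipy, OpenCV 4.12 (cv2) and the standard library are available. Lean on these libraries where they do the work, as an engineer would, in place of code of your own. Each camera call takes 0.05 s, during which the arm holds its last target. There are 200 camera calls.

## Working session

There is one attempt and no reset: what is moved stays moved. The work goes in short steps, Python scripts to look and compute and a tool call to move; the robot and the scene stay as the last step left them, time stands still between calls to the robot, and variables do not carry over. Pictures are saved under pics/ and viewed, at most 10 in all, crops included, and the job is handed in when it is done.

Besides the shell and the picture viewer there is one more tool, called after "Request:" by a JSON object that holds its "api" and its "payload". servo_tool: Moves the arm, as the interface text tells. Its arguments: {"type":"object","properties":{"motion":{"type":"array","items":{"type":"array","items":{"type":"number"}}},"squeeze":{"type":"number"}},"required":["motion"]}

```bash
mkdir -p pics; cat > h.py <<'E'
import numpy as np, cv2
from station import ctrl
def shot(n,f=None):
    c=ctrl.camera(n)
    if f: cv2.imwrite(f,c["image"][:,:,::-1])
    return c
def proj(c,p):
    q=c["camera_from_world"]@np.r_[p,1]
    return np.array([c["cx"]+c["fx"]*q[0]/-q[2], c["cy"]+c["fy"]*-q[1]/-q[2]])
def ray(c,u,v):
    T=np.linalg.inv(c["camera_from_world"])
    d=T[:3,:3]@np.array([(u-c["cx"])/c["fx"],-(v-c["cy"])/c["fy"],-1])
    return T[:3,3],d
def atz(c,u,v,z):
    o,d=ray(c,u,v); return o+d*(z-o[2])/d[2]
E
python3 - <<'E'
from h import *
for n in("top","side"):
    c=shot(n,f"pics/{n}0.png"); print(n,{k:(v if k!="image" else 0) for k,v in c.items()})
print(ctrl.get_obs())
E
```

```text
top {'image': 0, 'fx': 510.17819974439635, 'fy': 510.17819974439635, 'cx': 318.06590148474794, 'cy': 252.06068303444647, 'camera_from_world': array([[ 0.05777233, -0.99831711,  0.00503011, -0.04512128],
       [ 0.97619109,  0.05754568,  0.20913979, -0.62415765],
       [-0.20907729, -0.00717215,  0.97787282, -1.05551272],
       [ 0.        ,  0.        ,  0.        ,  1.        ]])}
side {'image': 0, 'fx': 469.4348298828015, 'fy': 469.4348298828015, 'cx': 318.70060752392357, 'cy': 244.54127386292885, 'camera_from_world': array([[-0.96266193, -0.27070327, -0.0013247 ,  0.59968918],
       [ 0.12944658, -0.46461845,  0.87599845, -0.15065893],
       [-0.23775113,  0.84311887,  0.48231211, -0.91952568],
       [ 0.        ,  0.        ,  0.        ,  1.        ]])}
{'time_s': 0.1, 'qpos': array([-1.39660792e+00,  3.00432652e-01,  1.52150779e+00,  2.48161941e-06,
        1.32068319e+00, -6.66218487e-02]), 'joint_vel': array([ 0.00038065, -0.00267014, -0.00142077, -0.00082199,  0.00055586,
       -0.00061564]), 'tau': array([ 2.63759590e-03, -5.32641613e+01, -3.53283370e+01,  7.09638395e-02,
        2.33966054e-02, -5.38238783e-05]), 'ee_pos': array([ 0.13115105, -0.53411133,  0.40413831]), 'eef_rot': array([-3.14056412e+00, -7.10332128e-05,  2.40809600e-01]), 'force': array([ 0.38582978, -0.03632587,  0.44016243]), 'moment': array([ 0.00910912,  0.0387497 , -0.03501813]), 'grip_force': 0.0, 'grip_width': 0.09376684534788926}
```

View pics/top0.png

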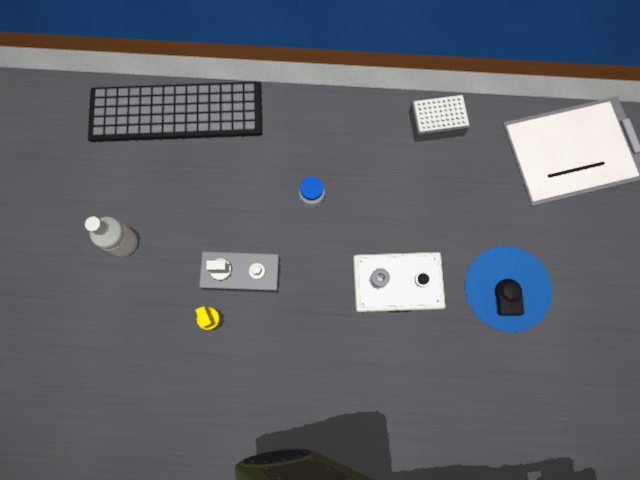

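View pics/side0.png

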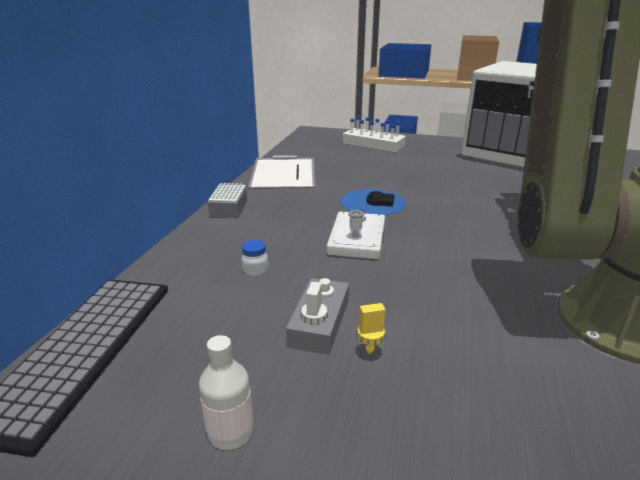

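The white filter with a flat tab hangs in the rack's left hole (top 217,267; side 314,298). The round-knob blank is at top (257,270), and the yellow look-alike at top (207,318) stands on the table and isn't meant. The port is at top (380,278), side (356,222). I'll confirm with one enlarged crop.

```bash
python3 - <<'E'
import cv2,numpy as np
t=cv2.imread("pics/top0.png");s=cv2.imread("pics/side0.png")
f=lambda i,u,v,w,h:cv2.resize(i[v:v+h,u:u+w],(400,300),interpolation=cv2.INTER_CUBIC)
a=np.vstack([np.hstack([f(t,195,240,100,75),f(s,280,270,100,75)]),np.hstack([f(t,350,240,100,75),f(s,320,200,80,60)])])
cv2.imwrite("pics/crop0.png",a)
E
```

```text
(no output)
```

View pics/crop0.png

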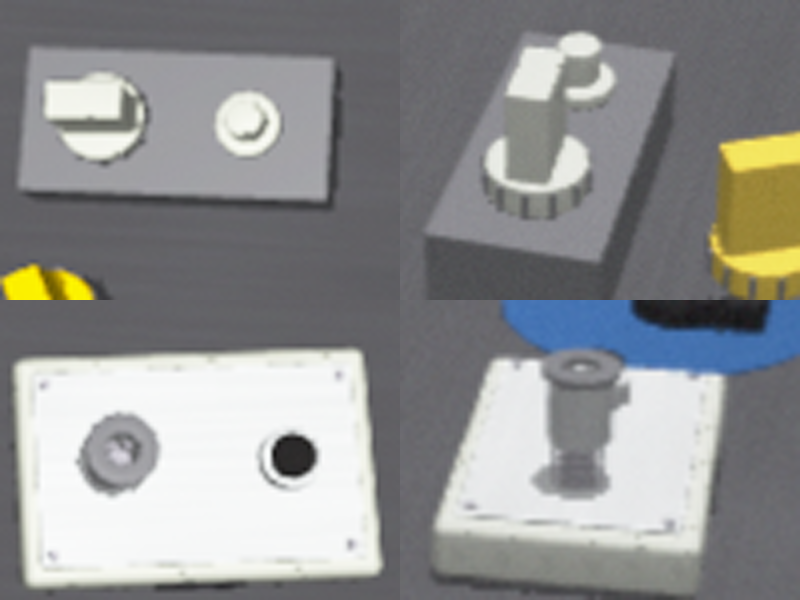

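The crop confirms it: white tab, disc and ribbed edge in the rack's hole (top ~ (216,265)). The knobbed plug beside it is the blank, and the grey collar ~ (380.2,278.2) is the open port.

```bash
cat > m.py <<'E'
from h import *
from scipy.optimize import least_squares
t=ctrl.camera("top");s=ctrl.camera("side")
A=lambda P,o,k,b:[(np.array(p)-o)/k+b for p in P]
rack=A([(30,47),(333,58),(327,202),(20,188)],(0,0),4,(195,240))
R=np.array([atz(t,*p,.045) for p in rack]); print("rack",R.mean(0).round(4),[np.linalg.norm(R[i]-R[i-1]).round(4) for i in range(4)],[np.degrees(np.arctan2(*(R[i]-R[j])[[0,1]])).round(2) for i,j in((0,1),(3,2))])
tab=A([(45,82),(120,82),(123,118),(46,120)],(0,0),4,(195,240))
T=np.array([atz(t,*p,.109) for p in tab]); print("tab top",T.mean(0).round(4),[np.linalg.norm(T[i]-T[i-1]).round(4) for i in range(4)],[np.degrees(np.arctan2(*(T[i]-T[j])[[0,1]])).round(2) for i,j in((0,1),(3,2))])
ts=A([(522,48),(567,52),(553,100),(505,95)],(400,0),4,(280,270))
S=np.array([atz(s,*p,.109) for p in ts]); print("tab side",S.mean(0).round(4),[np.linalg.norm(S[i]-S[i-1]).round(4) for i in range(4)])
def tri(a,b):
    f=lambda X:np.r_[proj(t,X)-a,proj(s,X)-b]
    r=least_squares(f,[.5,0,.1]); return r.x.round(4),np.abs(r.fun).max().round(2)
print("tab tri",tri(np.mean(tab,0),np.mean(ts,0)))
print("collar",atz(t,380.2,278.2,.1).round(4),atz(s,356.6,213.6,.1).round(4),tri((380.2,278.2),(356.6,213.6)))
mod=A([(15,360),(362,350),(382,570),(27,588)],(0,300),4,(350,240))
M=np.array([atz(t,*p,.035) for p in mod]); print("module",M.mean(0).round(4),[np.linalg.norm(M[i]-M[i-1]).round(4) for i in range(4)],[np.degrees(np.arctan2(*(M[i]-M[j])[[0,1]])).round(2) for i,j in((0,1),(3,2))])
print("blank disc",atz(t,195+248/4,240+123/4,.053).round(4))
E
python3 m.py
```

```text
rack [0.5774 0.1636 0.045 ] [np.float64(0.0795), np.float64(0.1697), np.float64(0.0811), np.float64(0.1695)] [np.float64(-1.25), np.float64(-0.72)]
tab top [0.576  0.2035 0.109 ] [np.float64(0.0203), np.float64(0.0394), np.float64(0.0194), np.float64(0.0403)] [np.float64(-3.37), np.float64(-4.88)]
tab side [0.5728 0.2071 0.109 ] [np.float64(0.0375), np.float64(0.0205), np.float64(0.0379), np.float64(0.0212)]
tab tri (array([0.5749, 0.2038, 0.1065]), np.float64(0.71))
collar [ 0.5699 -0.143   0.1   ] [ 0.5672 -0.1368  0.1   ] (array([ 0.5696, -0.1434,  0.097 ]), np.float64(0.45))
module [ 0.576  -0.1932  0.035 ] [np.float64(0.1285), np.float64(0.1966), np.float64(0.1245), np.float64(0.1968)] [np.float64(-5.06), np.float64(-6.23)]
blank disc [0.5785 0.1235 0.053 ]
```

The three estimates agree: filter ≈ (0.575, 0.2035), tab yaw about +4°, and port ≈ (0.570, -0.143), module yaw about +5.6°. I'll hover over the filter with the fingers half open.

Request:
{"api": "servo_tool", "payload": {"motion": [[0.2,2.0,3.5,0,4],[0.45,5.0,8.3,0,10],[0.45,8.0,13.2,0,16],[0.45,11.0,18.2,0,22],[0.45,14.0,23.2,0,28],[0.45,17.0,28.2,0,34],[0.45,20.0,33.2,0,40],[0.45,23.0,38.2,0,46],[0.45,26.0,43.1,0,52],[0.45,29.0,48.1,0,58],[0.45,32.0,53.0,0,64],[0.45,35.0,58.0,0,69],[0.45,38.0,63.0,0,73],[0.45,41.0,68.0,0,77],[0.45,43.5,72.0,0,79],[0.45,44.4,73.7,-3,80.3],[0.45,44.4,73.7,-5,80.3],[0.45,44.4,73.7,-5,80.3],[0.45,44.4,73.7,-5,80.3]], "squeeze": 50}}

```text
time_s: 2.58
ee_pos: [0.5753, 0.2027, 0.3557]
eef_rot: [3.14, -0.0, 1.642]
force: [-0.3, -0.0, 0.3]
grip_width: 0.0517
grip_force: 0.0
```

```bash
python3 - <<'E'
from h import *
t=shot("top","pics/top1.png");s=shot("side","pics/side1.png")
o=ctrl.get_obs();print(o["ee_pos"],np.degrees(o["eef_rot"]),o["grip_width"],o["qpos"])
g=o["ee_pos"]+[0,0,-.199];print("tip px",proj(t,g),proj(s,g))
a,b=cv2.imread("pics/top1.png")[180:360,130:370],cv2.imread("pics/side1.png")[180:360,200:440]
cv2.imwrite("pics/c1.png",np.vstack([cv2.resize(i,(400,300),interpolation=2) for i in(a,b)]))
E
```

```text
[0.57522744 0.20266116 0.3559339 ] [ 1.79899618e+02 -1.97812309e-02  9.40756276e+01] 0.05198063066354229 [ 2.78690738e-01  4.73086475e-01  1.39800154e+00 -2.42979021e-05
  1.26871910e+00  2.07565127e-01]
tip px [211.71202335 261.1015921 ] [313.40794647 263.60554809]
```

View pics/c1.png

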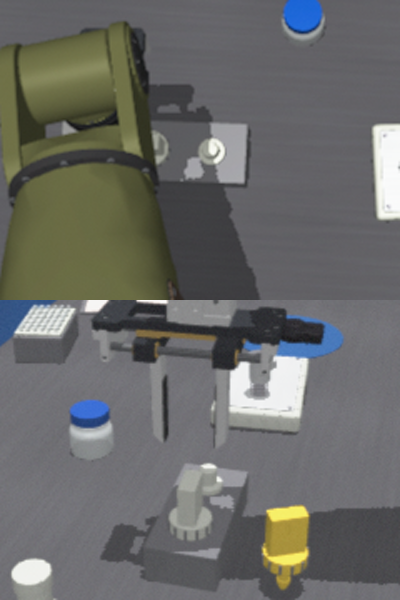

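Both fingers straddle the tab in the side view (tips mid px ~(314.6,264.9), against a predicted (313.4,263.6)). Descending and gripping.

Request:
{"api": "servo_tool", "payload": {"motion": [[0.45,0,0.1,-2,0],[0.45,0,0.1,-4.5,0],[0.45,0,0.1,-6.5,0],[0.45,0,0.1,-8,0],[0.45,0,0.1,-8.8,0],[0.45,0,0.1,-8.8,0],[0.6,0,0.1,-8.8,0],[0.7,0,0.1,-8.8,0],[0.85,0,0.1,-8.8,0],[0.85,0,0.1,-8.8,0],[0.85,0,0.1,-8.8,0]], "squeeze": 50}}

```text
time_s: 4.05
ee_pos: [0.5752, 0.2039, 0.2669]
eef_rot: [3.141, -0.0, 1.642]
force: [-0.1, 0.1, 3.0]
grip_width: 0.0199
grip_force: 50.0
```

Request:
{"api": "servo_tool", "payload": {"motion": [[0.85,0,0,0.5,0],[0.85,0,0,1.5,0],[0.85,0,0,3,0],[0.85,0,0,5,0],[0.85,0,0,7,0],[0.85,0,0,9,0],[0.85,0,0,10,0],[0.85,0,0,10,0]]}}

```text
time_s: 5.05
ee_pos: [0.5751, 0.2039, 0.3674]
eef_rot: [3.14, -0.0, 1.642]
force: [-0.6, -0.3, -1.8]
grip_width: 0.0194
grip_force: 50.0
```

Request:
{"api": "servo_tool", "payload": {"motion": [[0.85,0,-1,1,0],[0.85,-0.1,-3.5,1.6,0],[0.85,-0.2,-7,1.6,0],[0.85,-0.2,-11,1.6,0],[0.85,-0.3,-15,1.6,0],[0.85,-0.3,-19,1.6,0],[0.85,-0.4,-23,1.6,0],[0.85,-0.4,-27,1.6,0],[0.85,-0.5,-30.5,1.6,0],[0.85,-0.5,-33,1.6,0],[0.85,-0.5,-34.3,1.6,0],[0.85,-0.5,-34.7,1.6,0],[0.85,-0.5,-34.7,1.6,0],[0.85,-0.5,-34.7,1.6,0]]}}

```text
time_s: 6.8
ee_pos: [0.5702, -0.1424, 0.3827]
eef_rot: [-3.142, -0.0, 1.643]
force: [-0.7, 0.4, -1.5]
grip_width: 0.02
grip_force: 50.0
```

```bash
python3 - <<'E'
from h import *
t=shot("top","pics/top2.png");s=shot("side","pics/side2.png")
o=ctrl.get_obs();print(o["ee_pos"],o["force"])
for d in (.258,.222,.206): p=o["ee_pos"]-[0,0,d];print(d,proj(t,p),proj(s,p))
a=cv2.imread("pics/top2.png")[230:320,330:450];b=cv2.imread("pics/side2.png")[160:250,300:420]
cv2.imwrite("pics/c2.png",np.hstack([cv2.resize(a,(160,120)),cv2.resize(b,(640,480),interpolation=2)[:, :]]) if 0 else np.vstack([cv2.resize(b,(720,540),interpolation=2)]))
E
```

```text
[ 0.57021927 -0.14251896  0.38270504] [-0.19399356  0.05883282 -1.406483  ]
0.258 [381.4779727 276.1371839] [356.24157614 203.02779625]
0.222 [383.76480655 273.19238092] [356.81497421 188.88529577]
0.206 [384.83281171 271.81708872] [357.07568144 182.45511712]
```

View pics/c2.png

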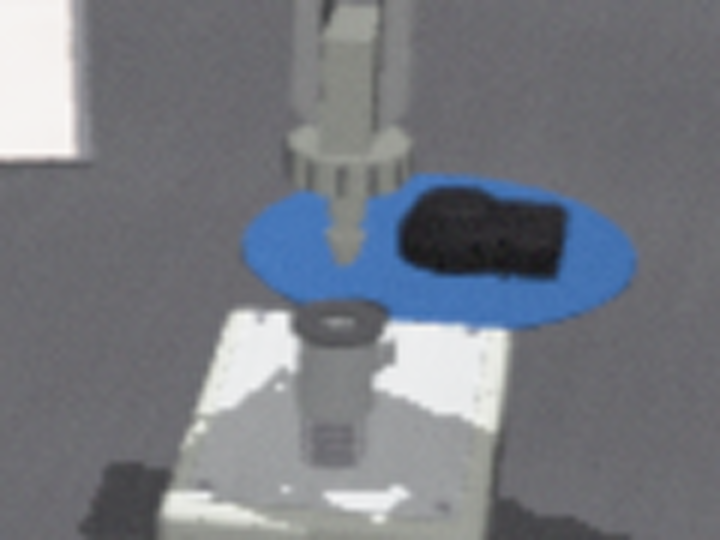

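The side crop shows the stem tip at px (357.5,203.7). Dropped to collar height it lands at (357.1,213.4), against the collar centre at (356.7,213.5), so it's aligned to about 1 mm. I'll lower the nose into the bore and watch the forces.

Request:
{"api": "servo_tool", "payload": {"motion": [[0.85,0.05,0,-1,0],[0.85,0.05,0,-2,0],[0.85,0.05,0,-2.8,0],[0.85,0.05,0,-3.3,0],[0.85,0.05,0,-3.6,0],[0.85,0.05,0,-3.6,0]]}}

```text
time_s: 7.65
ee_pos: [0.5707, -0.1431, 0.3466]
eef_rot: [3.141, 0.0, 1.642]
force: [0.4, 0.4, 0.1]
grip_width: 0.0196
grip_force: 50.0
```

Request:
{"api": "servo_tool", "payload": {"motion": [[0.85,0,0,-0.3,0],[0.85,0,0,-0.6,0],[0.85,0,0,-0.9,0],[0.85,0,0,-0.9,0],[0.85,0,0,-0.9,0]]}}

```text
time_s: 8.28
ee_pos: [0.5707, -0.1431, 0.3378]
eef_rot: [3.141, 0.0, 1.642]
force: [1.8, -0.9, -0.5]
grip_width: 0.0198
grip_force: 50.0
```

Request:
{"api": "servo_tool", "payload": {"motion": [[0.85,0.06,-0.03,0,0],[0.85,0.06,-0.03,0,0],[0.85,0.06,-0.03,-0.3,0],[0.85,0.06,-0.03,-0.3,0],[0.85,0.06,-0.03,-0.3,0]]}}

```text
time_s: 8.9
ee_pos: [0.5713, -0.1434, 0.3348]
eef_rot: [3.141, 0.0, 1.642]
force: [2.0, 1.1, -0.2]
grip_width: 0.0195
grip_force: 50.0
```

```bash
python3 - <<'E'
from h import *
F=[]
for i in range(4): ctrl.camera("side"); F.append(ctrl.get_obs()["force"])
print(np.round(F,2), ctrl.get_obs()["ee_pos"],ctrl.get_obs()["moment"])
E
```

```text
[[ 1.72 -0.6  -0.  ]
 [ 0.7  -0.43 -0.3 ]
 [ 1.68 -0.42 -0.13]
 [ 1.56  0.01  0.29]] [ 0.57129561 -0.14342566  0.33475614] [-0.03540336 -0.57799621  0.04293273]
```

Request:
{"api": "servo_tool", "payload": {"motion": [[0.85,0.1,0,0,0],[0.85,0.1,0,-0.15,0],[0.85,0.1,0,-0.3,0],[0.85,0.1,0,-0.3,0],[0.85,0.1,0,-0.3,0]]}}

```text
time_s: 9.72
ee_pos: [0.5722, -0.1434, 0.3317]
eef_rot: [-3.142, -0.0, 1.642]
force: [-0.7, -0.5, 1.0]
grip_width: 0.0195
grip_force: 50.0
```

```bash
cat > f.py <<'E'
from h import *
F=[]
for i in range(4): ctrl.camera("side"); F.append(ctrl.get_obs()["force"])
o=ctrl.get_obs();print(np.mean(F,0).round(2), o["ee_pos"].round(4),o["moment"].round(2),o["time_s"])
E
python3 f.py
```

```text
[-0.86 -0.01  1.87] [ 0.5722 -0.1435  0.3317] [0.02 0.12 0.02] 9.925
```

Request:
{"api": "servo_tool", "payload": {"motion": [[0.85,-0.03,0,-0.2,0],[0.85,-0.03,0,-0.4,0],[0.85,-0.03,0,-0.6,0],[0.85,-0.03,0,-0.6,0]]}}

```text
time_s: 10.42
ee_pos: [0.572, -0.1434, 0.3259]
eef_rot: [3.141, 0.0, 1.642]
force: [-0.4, 0.4, 6.5]
grip_width: 0.0198
grip_force: 50.0
```

```bash
python3 f.py
```

```text
[-0.88  0.48  6.68] [ 0.572  -0.1434  0.326 ] [ 0.14  0.12 -0.06] 10.625
```

Request:
{"api": "servo_tool", "payload": {"motion": [[0.85,0,0,-0.15,0],[0.85,0,0,-0.3,0],[0.85,0,0,-0.4,0],[0.85,0,0,-0.4,0]]}}

```text
time_s: 11.12
ee_pos: [0.572, -0.1434, 0.3223]
eef_rot: [3.141, 0.0, 1.642]
force: [-1.9, -0.6, 9.6]
grip_width: 0.0195
grip_force: 50.0
```

```bash
python3 f.py
```

```text
[-1.76  0.7   9.11] [ 0.572  -0.1434  0.3223] [0.12 0.35 0.02] 11.325
```

Request:
{"api": "servo_tool", "payload": {"motion": [[0.85,-0.04,0,-0.1,0],[0.85,-0.04,0,-0.2,0],[0.85,-0.04,0,-0.25,0],[0.85,-0.04,0,-0.25,0]]}}

```text
time_s: 11.82
ee_pos: [0.5717, -0.1434, 0.3202]
eef_rot: [3.14, 0.001, 1.642]
force: [-1.3, 1.0, 11.8]
grip_width: 0.0197
grip_force: 50.0
```

```bash
python3 f.py; python3 - <<'E'
from h import *
b=shot("side")["image"][165:240,310:410,::-1]
cv2.imwrite("pics/c3.png",cv2.resize(b,(800,600),interpolation=2))
E
```

```text
[-1.31  1.37 11.36] [ 0.5718 -0.1434  0.3202] [0.21 0.22 0.  ] 12.025
```

View pics/c3.png

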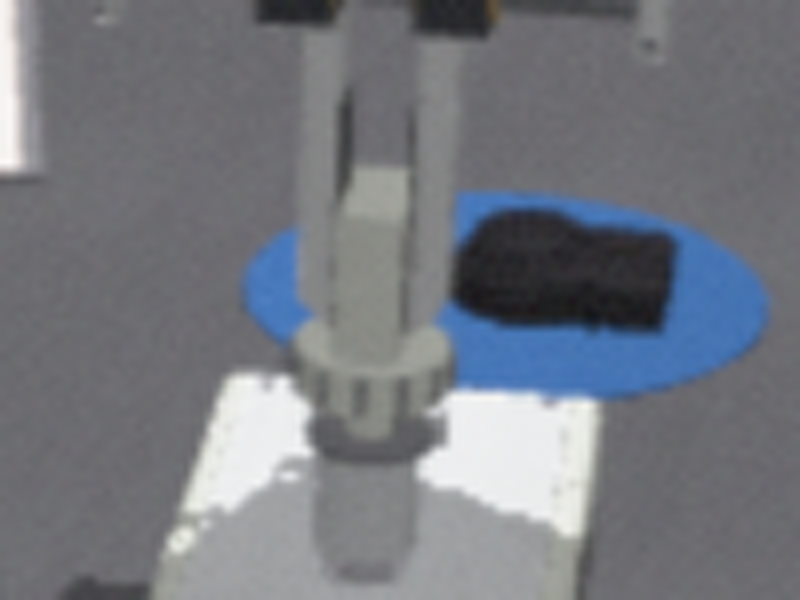

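The picture shows the stem in the bore (about (375,425)), a gap of ~10 mm left and the barrel sunk to its base shadow. That matches the force reading of ~13 N, so I'll continue gently.

Request:
{"api": "servo_tool", "payload": {"motion": [[0.85,-0.04,0.05,0,0],[0.85,-0.04,0.05,-0.1,0],[0.85,-0.04,0.05,-0.2,0],[0.85,-0.04,0.05,-0.2,0],[0.85,-0.04,0.05,-0.2,0]]}}

```text
time_s: 12.7
ee_pos: [0.5714, -0.1431, 0.3185]
eef_rot: [3.139, 0.001, 1.642]
force: [0.0, -0.0, 12.8]
grip_width: 0.0199
grip_force: 50.0
```

```bash
python3 f.py
```

```text
[-0.54 -0.32 11.99] [ 0.5714 -0.1431  0.3185] [-0.19 -0.    0.06] 12.9
```

Request:
{"api": "servo_tool", "payload": {"motion": [[0.85,0,0,-0.1,0],[0.85,0,0,-0.2,0],[0.85,0,0,-0.2,0]]}}

```text
time_s: 13.28
ee_pos: [0.5713, -0.143, 0.3158]
eef_rot: [3.14, 0.001, 1.642]
force: [1.5, -1.1, 4.4]
grip_width: 0.0198
grip_force: 50.0
```

```bash
python3 f.py
```

```text
[ 2.34 -1.01  4.54] [ 0.5713 -0.143   0.3154] [-0.28 -0.72 -0.03] 13.475
```

The force dropped from 13.5 N to 6 N of push. With a 6.7 mm sink that puts the disc ~0 mm from the collar, so it snapped. I'll press a bit further to be sure it's home (target ~15 N).

Request:
{"api": "servo_tool", "payload": {"motion": [[0.85,0.06,-0.03,-0.2,0],[0.85,0.06,-0.03,-0.45,0],[0.85,0.06,-0.03,-0.7,0],[0.85,0.06,-0.03,-0.9,0],[0.85,0.06,-0.03,-0.9,0],[0.85,0.06,-0.03,-0.9,0]]}}

```text
time_s: 14.22
ee_pos: [0.5717, -0.1432, 0.3068]
eef_rot: [-3.142, -0.0, 1.642]
force: [-3.9, 0.9, 11.5]
grip_width: 0.0199
grip_force: 50.0
```

```bash
python3 f.py
```

```text
[-3.27  1.24 12.55] [ 0.5717 -0.1431  0.3068] [ 0.15  0.54 -0.03] 14.425
```

Home: push 14.1 N, sink 15.6 mm, gap ≈ 0. Now ease up past rest, toward the tug.

Request:
{"api": "servo_tool", "payload": {"motion": [[0.85,-0.04,0.02,0.3,0],[0.85,-0.04,0.02,0.7,0],[0.85,-0.04,0.02,1.1,0],[0.85,-0.04,0.02,1.5,0],[0.85,-0.04,0.02,1.8,0],[0.85,-0.04,0.02,1.9,0],[0.85,-0.04,0.02,1.9,0],[0.85,-0.04,0.02,1.9,0]]}}

```text
time_s: 15.42
ee_pos: [0.5713, -0.1431, 0.3249]
eef_rot: [-3.141, 0.0, 1.642]
force: [2.9, -4.1, -2.7]
grip_width: 0.0199
grip_force: 50.0
```

```bash
python3 f.py
```

```text
[ 3.23 -3.52 -2.71] [ 0.5713 -0.143   0.3251] [-0.81 -0.85  0.01] 15.625
```

Request:
{"api": "servo_tool", "payload": {"motion": [[0.85,0.03,-0.05,0,0],[0.85,0.03,-0.05,0.15,0],[0.85,0.03,-0.05,0.3,0],[0.85,0.03,-0.05,0.4,0],[0.85,0.03,-0.05,0.4,0],[0.85,0.03,-0.05,0.4,0],[0.85,0.03,-0.05,0.4,0]]}}

```text
time_s: 16.5
ee_pos: [0.5716, -0.1435, 0.329]
eef_rot: [-3.141, -0.0, 1.642]
force: [0.1, 0.4, -5.9]
grip_width: 0.0197
grip_force: 50.0
```

```bash
python3 f.py
```

```text
[ 0.27  0.48 -5.64] [ 0.5716 -0.1435  0.329 ] [ 0.15 -0.09  0.06] 16.7
```

Tug done: ~4.2 N net (5.6 N at the wrist), and it holds. Settling back.

Request:
{"api": "servo_tool", "payload": {"motion": [[0.85,0,0,-0.2,0],[0.85,0,0,-0.4,0],[0.85,0,0,-0.6,0],[0.85,0,0,-0.75,0],[0.85,0,0,-0.8,0],[0.85,0,0,-0.8,0],[0.85,0,0,-0.8,0]]}}

```text
time_s: 17.58
ee_pos: [0.5717, -0.1435, 0.3213]
eef_rot: [3.141, 0.0, 1.642]
force: [-0.3, -0.3, -0.7]
grip_width: 0.0196
grip_force: 50.0
```

```bash
python3 f.py
```

```text
[ 0.08  0.17 -0.71] [ 0.5717 -0.1435  0.3212] [-0.09 -0.09  0.  ] 17.775
```

Nearly unloaded with no side force. Opening the fingers, then straight up.

Request:
{"api": "servo_tool", "payload": {"motion": [[0.7,0,0,-0.05,0],[0.6,0,0,-0.05,0],[0.5,0,0,-0.05,0],[0.4,0,0,-0.05,0],[0.4,0,0,-0.05,0],[0.4,0,0,-0.05,0],[0.4,0,0,0.5,0],[0.4,0,0,2,0],[0.4,0,0,5,0],[0.4,0,0,9,0],[0.4,0,0,12,0],[0.4,0,0,13,0],[0.4,0,0,13,0],[0.4,0,0,13,0]]}}

```text
time_s: 19.52
ee_pos: [0.5717, -0.1435, 0.4498]
eef_rot: [-3.14, -0.001, 1.642]
force: [0.1, 0.8, 0.6]
grip_width: 0.0565
grip_force: 0.0
```

```bash
python3 f.py; python3 - <<'E'
from h import *
b=shot("side")["image"][120:360,220:420,::-1]
cv2.imwrite("pics/c4.png",cv2.resize(b,(500,600),interpolation=2))
E
```

```text
[ 0.28 -0.18 -0.09] [ 0.5717 -0.1435  0.4504] [-0.   -0.03 -0.01] 19.725
```

View pics/c4.png

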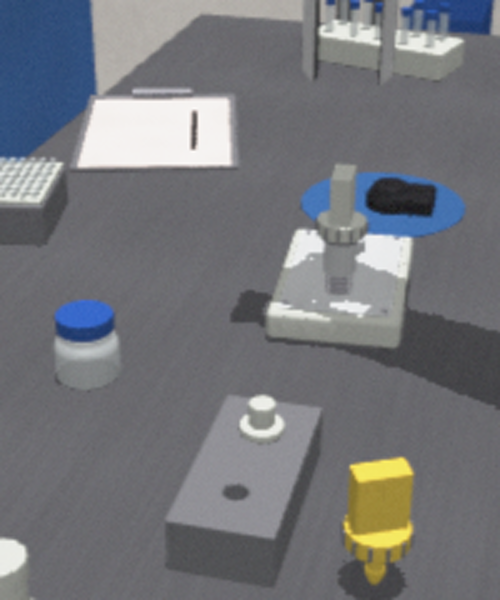

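The filter sits upright with its disc on the collar (crop (343,225)) and the gripper is clear. The blank (262,415), yellow part, cup and mouse are where they were.

```bash
python3 -c "
from station import ctrl
print(ctrl.hand_in())"
```

```text
the job is handed in; nothing more can be done
None
```

The white filter is locked in the port with its disc home on the collar (highest push read about 14 N), it held a tug of about 4 N, and I released it and handed the job in with the blanking plug and other things left in place.

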